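# Store the pistons and show the connecting rod to the inspection camera

## Task

Put the two inspected pistons away in the divided tray, each standing upright in an empty cell of its own. Then lift the connecting rod out of its wooden cradle and hold it up to the inspection camera: big eye centred straight ahead of the lens at its 120 mm working distance, the eye's flat face square to the lens, the rod level. Finish while still holding it there, do not bump the camera, and leave everything else on the bench where it is.

Things in the scene. Friction and masses are not known exactly. Their poses are not given: they have to be found in the camera images.
- piston_a: one of two identical small aluminium engine pistons, plain cylinder 40 mm in diameter, 56 mm high, 0.16 kg (varies), with three dark ring grooves near its top, standing upright on the bench; origin at the centre of its underside, z up through the crown
- piston_b: the other piston, the same in every way
- tray: grey plastic tray, 144 x 144 mm, 20 mm high, floor and walls 4 mm thick, divided by a cross into 2 x 2 cells 66 mm square inside, 70 mm apart; fixed to the bench, at any yaw; origin at the centre of its underside, x and y along its sides. One cell is taken by the tin, three are empty
- cell0 (a point): centre of the floor of the tray's cell at +x +y (tray axes)
- cell1 (a point): centre of the floor of the tray's cell at +x -y
- cell2 (a point): centre of the floor of the tray's cell at -x +y
- cell3 (a point): centre of the floor of the tray's cell at -x -y
- rod: steel connecting rod, 172 mm, 0.32 kg (varies), on edge in the cradle, bores level. Flat shank 16 mm thick (y), 20 high (z), bare from x = -45 to +38 mm. Big eye: ring 52 mm outside, bore 36; small eye 32, bore 18; both 20 thick, centres at x = +65 and -65 mm. Origin on the shank's centre line midway between eyes; x to the big eye, y along the bores, z up. Centre of mass near x = +10 mm
- big_eye (a point): centre of the rod's big eye (middle of its bore), 65 mm along the rod's x from its origin; axes as the rod's
- cradle: wooden cradle fixed to the bench, base 200 x 70 x 15 mm, with two slotted saddles that hold the rod's eyes, 2 mm play to each side, cheeks 65 mm high, up to the rod's centre line; lift the rod straight up. Between the saddles the space beside the shank is free down to the base. Origin at the centre of the underside, x along the rod to the big eye
- camera_stand: inspection camera stand fixed to the bench beyond the middle: dark base plate 90 x 150 x 16 mm, upright steel post 331 mm high carrying the camera; origin under the base near the post. Do not bump it
- camera_head: the camera: grey barrel 42 mm in diameter with a black lens ring of 54 mm and a white light ring round the lens, about 250 mm above the bench, looking roughly towards the robot and 25 degrees down. Origin at the centre of the lens face; x points backwards along the optical axis into the barrel (so the camera looks along -x), y level
- view_spot (a point): point in the air on the optical axis 120 mm ahead of the lens, about 200 mm above the bench, where the centre of the big eye belongs; axes as the camera's. Nothing marks it
- tin: small closed tin, 38 mm in diameter, 60 mm high, standing in one cell of the tray; leave it; origin at the centre of its underside
- spare_rod: a second connecting rod of the same shape, lying flat on the bench (20 mm high); leave it; origin midway between its eyes
- wrench: open-ended steel wrench, 170 mm long, lying on the bench; leave it; origin on the underside, midway
- bearing: steel bearing ring lying flat, 52 mm outside, 15 mm high; leave it; origin under its centre
- jar: closed glass jar, 64 mm in diameter, 85 mm high; leave it; origin at the centre of its underside
- mallet: rubber mallet with a wooden handle, 240 mm long, lying on the bench; leave it; origin on the underside, midway
Mind the look-alikes: they are no part of the job. Leave any pink look-alike of the piston_a alone.

How it is judged:
By the outcome, as a careful person would: the job done as asked, in the order asked, and still so for the second after the job is handed in, while the arm keeps its last pose, push and grip.
It also fails if it takes over 66 s, if anything falls off the work surface, if the arm or the gripper's body presses on something with over 40 N, if the wrist force passes 120 N, or if a joint passes its speed limit or range.

## Robot

A 6-joint arm with a two-finger parallel gripper is mounted at the origin on the work surface. World frame = base frame: x ahead of the robot, y to its left, z up, the work surface at z = 0. Lengths are in m, angles in rad, forces in N, time in s.
With the tool pointing down it reaches from about 0.275 to 0.825 m from the base axis. Payload 4.9 kg.
Tool frame: the origin (TCP) lies midway between the tips of the shut fingers; the grasp point (between the pads) lies 19 mm behind it (bot.grip_depth is the distance from the TCP to the grasp point, in m); y points along the fingers, x is the direction in which the jaws open and shut, and the axes are right-handed (so a half turn about y gives the same grasp; the last joint's range is limited). The gripper opens to 85 mm and grips with 20 to 120 N. Pads are 22 mm wide; open, the fingers measure 114 mm over their backs; the gripper's body (76 mm by 85 mm) begins 54 mm behind the grasp point. The pads swing forward as they close: fully open they stand 13 mm farther back than shut.
Start: joints at [-1.457, 0.326, -0.193, 1.052, 0, 1.437], TCP at [0.135, -0.533, 0.193] pointing down, gripper open.
Joint ranges: [-2.65, 2.65], [-0.97, 1.79], [-1.3, 1.35], [-1.93, 2.1], [-1.47, 1.37], [-3.14, 3.14]. Speed limits (rad/s): [2.57, 2.57, 3.14, 3.14, 3.14, 3.14].

## Interface

Orientations are given as a unit quaternion [w, x, y, z].
In Python, from cell import bot gives the robot as it stands. Calls block until the motion is done:
- bot.move_pose(position, orientation): joint-space move of the TCP to a pose.
- bot.move_linear(position, speed=0.15, rotation=None, until_force=None): straight line of the TCP; rotation=None keeps the orientation; speed is the mean speed in m/s. With until_force (N) it stops when the force on the tool has changed by that much, and returns True; else False.
- bot.goto_joints(angles): joint-space move.
- bot.set_gripper(opening, grasp_force=None): opening from 0.0 (shut) to 1.0 (fully open); grasp_force is the grip in N (None keeps the last); returns when the fingers have stopped.
- bot.wait(seconds).
- bot.solve_ik(position, orientation): joint angles nearest the present ones, or None.
- bot.camera(name): name is "side" or "top"; returns the picture (400x640x3 uint8, red, green, blue); there is no depth.
- bot.calibration(name): a dict with "mtx" (3x3 intrinsics, pixels), "k1" (the pictures are not rectified: a ray, as slopes to the right and down, at radius r is drawn at 1 + k1 r^2 times it, then the intrinsics apply), "extrinsics" (4x4, takes a point from world to camera coordinates). Camera axes: x right, y down, z forward; pixel columns grow to the right and rows downward; lengths in m; the calibration is good to about 2 mm. A picture is of the moment at which its call begins. calibration takes no time and is no camera call.
A pose or a line that the arm cannot do raises bot.PlanningError and nothing moves.
- bot.close_job(): hands the job in, once; it reports no verdict.
Trained networks look in the newest picture that a camera, given by its name, has taken for a name from the list of things; names that differ only in an ending like _2 or _b are one class to them, and where a whole thing is asked for, a point or a joint stands for the part that bears it (a point fixed in the world has none). Each returns a list of dicts, best first, with "confidence" (0 to 1); they miss things now and then, are a little off and sometimes report something else, mostly with a low value. They report only what shows in the picture. A call takes as long as a camera call. They do not tell look-alikes from the thing itself.
- bot.search_frame(camera, thing): "bbox" ([left, top, width, height] in pixels, round what is visible of it).
Readings, each from a call of its own:
- bot.read_clock(): time.
- bot.read_joint_positions(): joint angles.
- bot.read_joint_vel(): joint speeds.
- bot.read_joint_efforts(): joint torques, N m.
- bot.read_position(): TCP position.
- bot.read_tool_rot(): TCP orientation.
- bot.read_ft_force(): force on the tool from outside, world axes, zero at the start.
- bot.read_moment(): the same for the moment, N m.
- bot.read_gripper_width(): opening from 0.0 (shut) to 1.0 (fully open).
Only numpy, scipy, OpenCV 4.12 (cv2) and the standard library are available. Lean on these libraries where they do the work, as an engineer would, in place of code of your own. Each camera call takes 0.05 s, during which the arm holds its last target.

## Working session

There is one attempt and no reset: what is moved stays moved. The work goes in short steps, each a Python script; the robot and the scene stay as the last script left them, time stands still between calls to the robot, and variables do not carry over. Pictures are saved under pics/ and viewed, and the job is handed in when it is done.

```bash
ls; mkdir -p pics; python3 - <<'E'
from cell import bot
import cv2,numpy as np
np.set_printoptions(precision=4,suppress=True)
for n in("side","top"):
    im=bot.camera(n); cv2.imwrite(f"pics/{n}0.png",im[:,:,::-1])
    c=bot.calibration(n); print(n,c["mtx"],c["k1"],c["extrinsics"])
    for t in ["piston_a","tray","rod","cradle","camera_head","camera_stand","tin","spare_rod","big_eye"]:
        print(t,[(np.round(d["bbox"],1).tolist(),round(d["confidence"],2)) for d in bot.search_frame(n,t)])
print(bot.read_clock())
E
```

```text
pics
side [[439.384    0.     327.2362]
 [  0.     439.384  195.6838]
 [  0.       0.       1.    ]] -0.018088664727560915 [[ 0.9948 -0.1     0.0201 -0.5907]
 [-0.0455 -0.6109 -0.7904  0.1548]
 [ 0.0913  0.7854 -0.6122  1.0476]
 [ 0.      0.      0.      1.    ]]
piston_a [([278.2, 235.5, 14.9, 26.5], 0.92), ([252.3, 205.6, 12.2, 25.9], 0.91), ([227.0, 196.0, 16.1, 24.3], 0.88), ([240.5, 224.0, 14.1, 29.1], 0.83), ([292.7, 201.9, 16.2, 25.1], 0.56)]
tray [([244.6, 159.5, 70.1, 46.4], 0.64), ([280.5, 312.5, 18.8, 87.1], 0.59)]
rod [([280.8, 312.3, 21.0, 86.4], 0.77), ([331.8, 145.8, 48.9, 44.7], 0.73), ([242.0, 160.6, 70.7, 42.5], 0.34)]
cradle [([267.0, 322.9, 45.3, 75.0], 0.74)]
camera_head [([381.6, 143.6, 48.6, 39.1], 0.95), ([235.8, 271.3, 21.2, 22.5], 0.22)]
camera_stand [([384.6, 127.3, 63.7, 145.7], 0.68)]
tin [([286.6, 164.0, 14.4, 22.3], 0.52)]
spare_rod [([336.9, 187.7, 21.4, 47.9], 0.83)]
big_eye [([283.7, 312.0, 18.1, 85.7], 0.91), ([287.3, 163.8, 11.0, 21.0], 0.56)]
top [[363.8097   0.     313.9347]
 [  0.     363.8097 198.7209]
 [  0.       0.       1.    ]] -0.07130082106777148 [[-0.0216 -0.9995 -0.022   0.0272]
 [-0.9853  0.025  -0.1692  0.5952]
 [ 0.1697  0.018  -0.9853  1.0682]
 [ 0.      0.      0.      1.    ]]
piston_a [([268.6, 270.7, 15.7, 15.0], 0.58), ([278.2, 215.8, 16.3, 13.0], 0.54), ([284.9, 249.4, 16.0, 17.6], 0.52), ([316.0, 224.0, 15.2, 11.9], 0.47), ([298.0, 85.5, 45.9, 66.8], 0.44)]
tray [([197.8, 211.1, 60.7, 62.4], 0.84)]
rod [([400.3, 220.8, 57.9, 11.6], 0.93), ([254.0, 173.7, 54.4, 13.6], 0.38)]
cradle [([390.4, 218.0, 66.7, 27.3], 0.84)]
camera_head [([315.1, 104.2, 27.6, 36.3], 0.7)]
camera_stand [([201.2, 209.1, 59.4, 64.3], 0.71), ([298.5, 87.6, 47.6, 65.5], 0.69)]
tin [([219.2, 220.5, 20.3, 12.9], 0.54)]
spare_rod [([253.3, 174.0, 53.2, 13.0], 0.67)]
big_eye [([397.9, 222.3, 60.5, 12.0], 0.78), ([194.9, 210.2, 66.8, 63.3], 0.21)]
1.0
```

```bash
python3 - <<'E'
import cv2
a=cv2.imread("pics/side0.png");cv2.imwrite("pics/s1.png",cv2.resize(a[120:400,200:480],None,fx=2.1,fy=2.1,interpolation=cv2.INTER_CUBIC))
a=cv2.imread("pics/top0.png");cv2.imwrite("pics/t1.png",cv2.resize(a[80:300,180:480],None,fx=2.6,fy=2.6,interpolation=cv2.INTER_CUBIC))
E
```

```text
(no output)
```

View pics/s1.png

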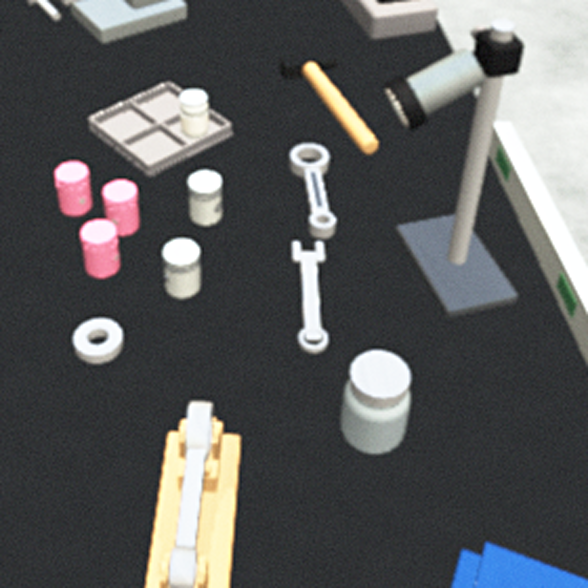

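View pics/t1.png

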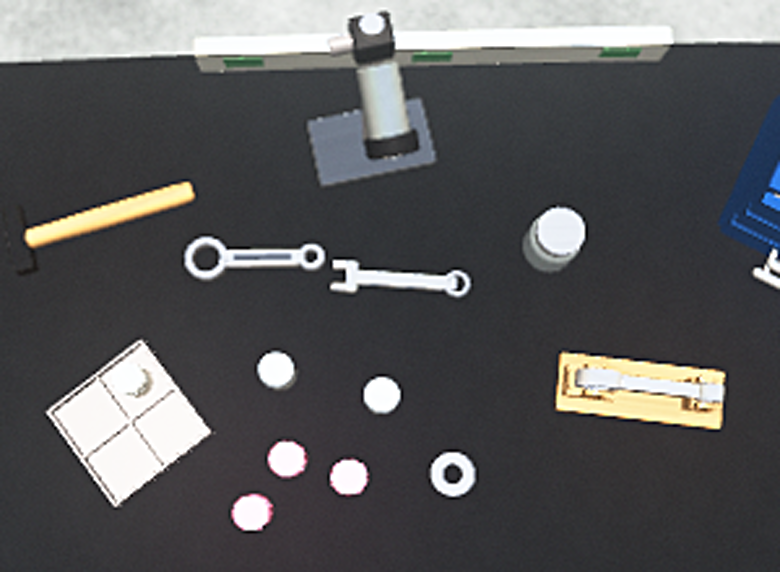

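View pics/side0.png

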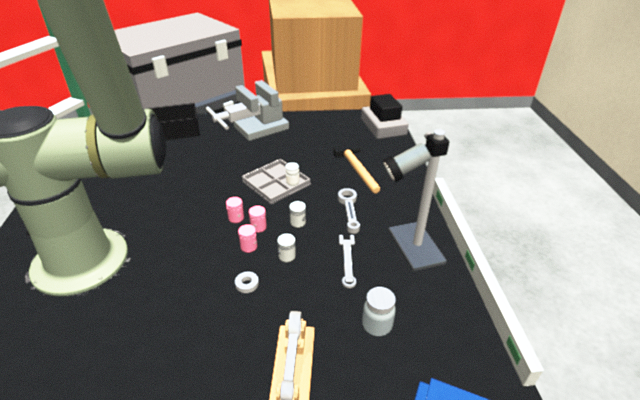

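View pics/top0.png

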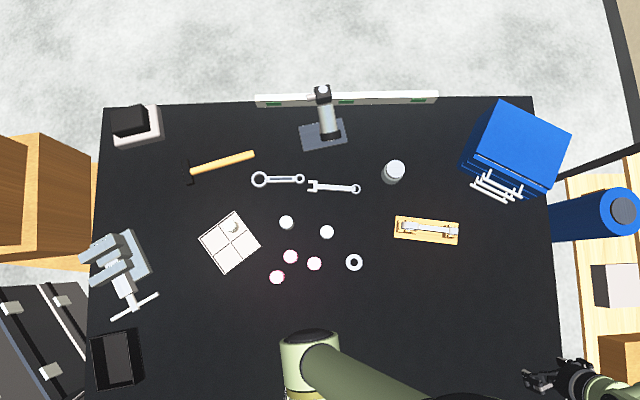

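The top view shows the white pistons at (286,222) and (327,231), with the pink look-alikes below them. The tray is at (230,242) with the tin in its upper-right cell. The cradle is at (427,230), with the rod's big eye towards +y (left). Next I'll fit poses by projecting models onto both pictures.

```bash
cat > h.py <<'E'
import numpy as np,cv2
from scipy.optimize import least_squares
np.set_printoptions(precision=4,suppress=True)
from cell import bot
C={n:bot.calibration(n) for n in("side","top")}
def proj(n,P):
    c=C[n];E=np.array(c["extrinsics"]);M=np.array(c["mtx"])
    q=np.atleast_2d(P)@E[:3,:3].T+E[:3,3]; s=q[:,:2]/q[:,2:]
    s=s*(1+c["k1"]*(s**2).sum(1,keepdims=True)); return s*[M[0,0],M[1,1]]+M[:2,2]
def ray(n,uv):
    c=C[n];E=np.array(c["extrinsics"]);M=np.array(c["mtx"])
    d=(np.array(uv)-M[:2,2])/[M[0,0],M[1,1]]; s=d.copy()
    for _ in range(10): s=d/(1+c["k1"]*(s@s))
    R=E[:3,:3]; v=R.T@np.r_[s,1]; return -R.T@E[:3,3], v/np.linalg.norm(v)
def onz(n,uv,z):
    o,v=ray(n,uv); return o+v*(z-o[2])/v[2]
def cyl(c,r,z0,z1):
    t=np.linspace(0,2*np.pi,40); return np.vstack([np.c_[c[0]+r*np.cos(t),c[1]+r*np.sin(t),0*t+z] for z in(z0,z1)])
def hullmask(n,P,sh=(400,640),S=8,roi=None):
    # antialiased hull on roi x0,y0,x1,y1
    x0,y0,x1,y1=roi; h=cv2.convexHull(((proj(n,P)-[x0-.0,y0-.0]+0.5)*S).astype(np.float32))
    m=np.zeros(((y1-y0)*S,(x1-x0)*S),np.uint8); cv2.fillConvexPoly(m,h.astype(np.int32),255)
    return cv2.resize(m,(x1-x0,y1-y0),interpolation=cv2.INTER_AREA)/255.
E
cat > fit1.py <<'E'
from h import *
I={n:cv2.imread(f"pics/{n}0.png") for n in C}
def blob(n,seed,thr,yellow=False):
    g=I[n].max(2); m=(g>thr).astype(np.uint8); k,l,st,ce=cv2.connectedComponentsWithStats(m)
    i=l[seed[1],seed[0]]; return st[i],ce[i],(l==i)
for nm,ts,ss in(("P1",(286,222),(298,215)),("P2",(327,231),(287,248)),("jar",(395,172),(379,310))):
    for thr in (90,):
        st,ct,_=blob("top",ts,thr); s2,cs,_=blob("side",ss,thr)
        r,h=(0.02,.056) if nm[0]=="P" else (.032,.085)
        def hc(n,c):
            p=cv2.convexHull(proj(n,cyl(c,r,0,h)).astype(np.float32)); M=cv2.moments(p); return np.array([M["m10"]/M["m00"],M["m01"]/M["m00"]])
        x0=onz("top",ct,h)[:2]
        for lab,w in(("both",(1,1)),("top",(1,0)),("side",(0,1))):
            s=least_squares(lambda x:np.r_[w[0]*(hc("top",x)-ct),w[1]*(hc("side",x)-cs)],x0)
            print(nm,thr,lab,s.x,"res",s.fun,st[:5],s2[:5])
E
python3 fit1.py
```

```text
P1 90 both [0.5259 0.1019] res [-0.0538  0.4829  0.5051 -0.1422] [279 215  15  15 172] [289 200  17  28 409]
P1 90 top [0.5274 0.1017] res [-0. -0.  0. -0.] [279 215  15  15 172] [289 200  17  28 409]
P1 90 side [0.5245 0.1014] res [ 0.      0.     -0.0004  0.0001] [279 215  15  15 172] [289 200  17  28 409]
P2 90 both [ 0.4934 -0.0224] res [-0.073   0.5232  0.5948  0.0482] [320 225  14  14 163] [277 233  19  30 479]
P2 90 top [ 0.4951 -0.0226] res [ 0. -0.  0.  0.] [320 225  14  14 163] [277 233  19  30 479]
P2 90 side [ 0.492  -0.0221] res [-0.  0.  0.  0.] [320 225  14  14 163] [277 233  19  30 479]
jar 90 both [ 0.6757 -0.2365] res [ 0.5461  0.2498  0.2006 -0.4994] [381 159  24  25 433] [ 363  286   33   50 1380]
jar 90 top [ 0.6766 -0.2348] res [ 0. -0.  0. -0.] [381 159  24  25 433] [ 363  286   33   50 1380]
jar 90 side [ 0.6751 -0.2377] res [ 0.  0.  0. -0.] [381 159  24  25 433] [ 363  286   33   50 1380]
```

```bash
cat > fit2.py <<'E'
from h import *
I={n:cv2.imread(f"pics/{n}0.png") for n in C}
def box(x,y,yaw,lx,ly,z0,z1):
    c,s=np.cos(yaw),np.sin(yaw); return np.array([[x+c*a*lx/2-s*b*ly/2,y+s*a*lx/2+c*b*ly/2,z] for a in(-1,1) for b in(-1,1) for z in(z0,z1)])
def mask(n,roi,f):
    x0,y0,x1,y1=roi; m=f(I[n][y0:y1,x0:x1].astype(float)); k,l,st,_=cv2.connectedComponentsWithStats(m.astype(np.uint8)); i=1+st[1:,4].argmax(); m=(l==i).astype(np.uint8)
    cs,_=cv2.findContours(m,cv2.RETR_EXTERNAL,cv2.CHAIN_APPROX_NONE); o=np.zeros_like(m); cv2.drawContours(o,cs,-1,1,-1); return o.astype(float)
bright=lambda b:b.max(2)>85
yel=lambda b:(b.max(2)>85)
from scipy.optimize import minimize
def fit(name,rois,f,model,x0,ns=("top","side")):
    ms={n:mask(n,rois[n],f) for n in ns}
    def cost(x): return sum(((hullmask(n,model(x),roi=rois[n])-ms[n])**2).sum() for n in ns)
    best=min((minimize(cost,np.r_[x0[:2],y],method="Nelder-Mead",options=dict(initial_simplex=np.r_[x0[:2],y]+np.array([[0,0,0],[.01,0,0],[0,.01,0],[0,0,.1]]),xatol=1e-4,fatol=.05)) for y in x0[2]),key=lambda s:s.fun)
    print(name,ns,best.x,np.degrees(best.x[2]),"cost",best.fun,[m.sum() for m in ms.values()])
    for n in ns:
        a=cv2.resize(I[n],None,fx=6,fy=6,interpolation=cv2.INTER_CUBIC); h=cv2.convexHull(((proj(n,model(best.x))+.5)*6).astype(np.float32)).astype(int)
        cv2.polylines(a,[h],1,(0,255,0),1); x0_,y0,x1,y1=np.array(rois[n])*6; cv2.imwrite(f"pics/{name}_{n}.png",a[y0:y1,x0_:x1])
    return best.x
R={"top":(190,200,270,285),"side":(236,152,318,206)}
# tray: side view includes tin above; top first
for ns in(("top",),("top","side")):
    fit("tray",R,bright,lambda x:box(*x,.144,.144,0,.02),(0.45,.27,[.3,.6,.9]),ns)
R={"top":(385,205,470,255),"side":(250,300,330,400)}
fit("cradle",R,bright,lambda x:box(*x,.2,.07,0,.015),(.49,-.33,[1.4,1.57,1.7]),("top",))
E
python3 fit2.py
```

```text
tray ('top',) [0.4716 0.2852 0.6408] 36.71302632155338 cost 26.954725105728564 [np.float64(2172.0)]
tray ('top', 'side') [0.4711 0.2847 0.6403] 36.686111319829756 cost 157.87672433679356 [np.float64(2172.0), np.float64(1887.0)]
cradle ('top',) [ 0.4949 -0.3367  1.4227] 81.51436443028982 cost 16.371318723567857 [np.float64(1455.0)]
```

```bash
python3 - <<'E'
import cv2
a=cv2.imread("pics/tray_top.png");b=cv2.imread("pics/cradle_top.png");print(a.shape,b.shape)
a=cv2.imread("pics/side0.png");cv2.imwrite("pics/crs.png",cv2.resize(a[300:400,240:340],None,fx=6,fy=6,interpolation=cv2.INTER_CUBIC))
E
```

```text
(510, 480, 3) (300, 510, 3)
```

View pics/tray_top.png

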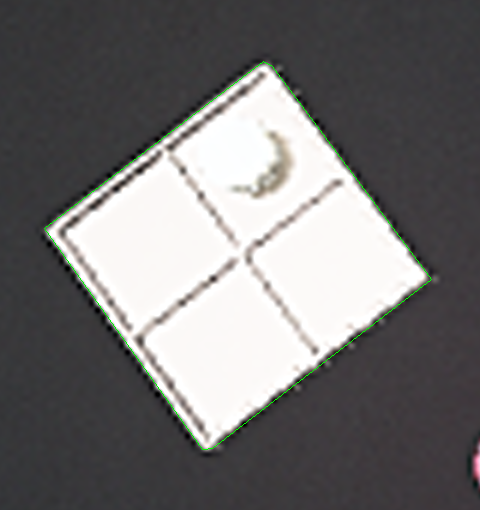

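View pics/cradle_top.png

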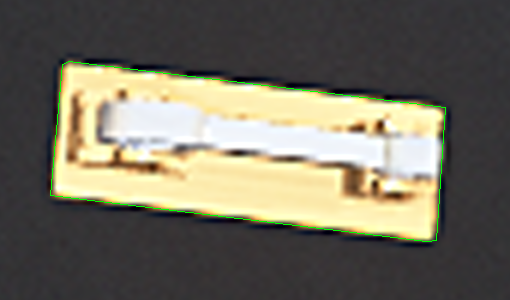

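View pics/crs.png

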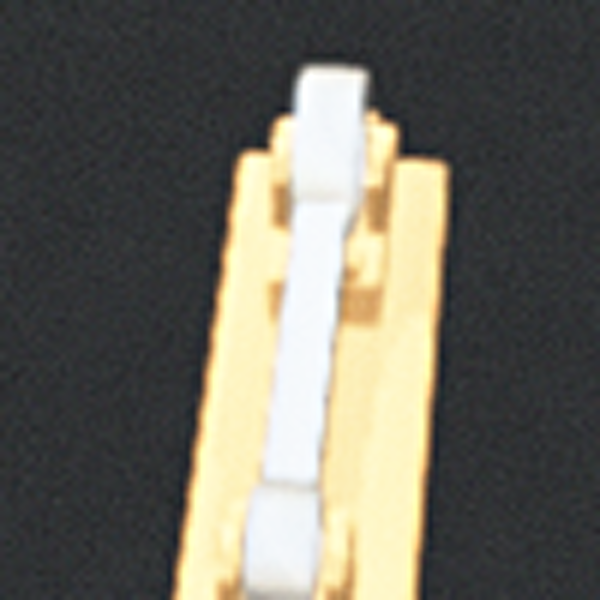

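View pics/tray_side.png

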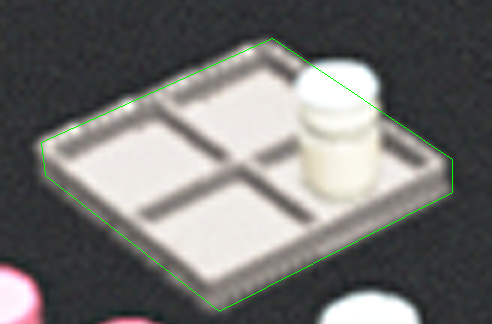

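Tray and cradle outlines fit well. Next: overlay the rod model and look closely at the camera head.

```bash
cat > ov.py <<'E'
from h import *
def rodpts(x,y,z,yaw):
    c,s=np.cos(yaw),np.sin(yaw);R=np.array([[c,-s,0],[s,c,0],[0,0,1]]);L=[]
    t=np.linspace(0,2*np.pi,33)
    for xc,r in((.065,.026),(-.065,.016)):
        L.append(np.vstack([np.c_[xc+r*np.cos(t),0*t+w,r*np.sin(t)] for w in(-.01,.01)]))
    L.append(np.array([[a,b,d] for a in(-.045,.038) for b in(-.008,.008) for d in(-.01,.01)]))
    return [p@R.T+[x,y,z] for p in L]
if __name__=="__main__":
    I={n:cv2.imread(f"pics/{n}0.png") for n in C}
    for n,roi,S in(("top",(385,205,470,255),8),("side",(250,300,330,400),6)):
        a=cv2.resize(I[n],None,fx=S,fy=S,interpolation=cv2.INTER_CUBIC)
        for p in rodpts(.4949,-.3367,.065,1.4227):
            cv2.polylines(a,[cv2.convexHull(((proj(n,p)+.5)*S).astype(np.float32)).astype(int)],1,(0,200,0),1)
        x0,y0,x1,y1=np.array(roi)*S; cv2.imwrite(f"pics/rod_{n}.png",a[y0:y1,x0:x1])
    cv2.imwrite("pics/cam_t.png",cv2.resize(I["top"][75:160,285:365],None,fx=7,fy=7,interpolation=cv2.INTER_CUBIC))
    cv2.imwrite("pics/cam_s.png",cv2.resize(I["side"][120:200,370:460],None,fx=7,fy=7,interpolation=cv2.INTER_CUBIC))
E
python3 ov.py
```

```text
(no output)
```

View pics/rod_top.png

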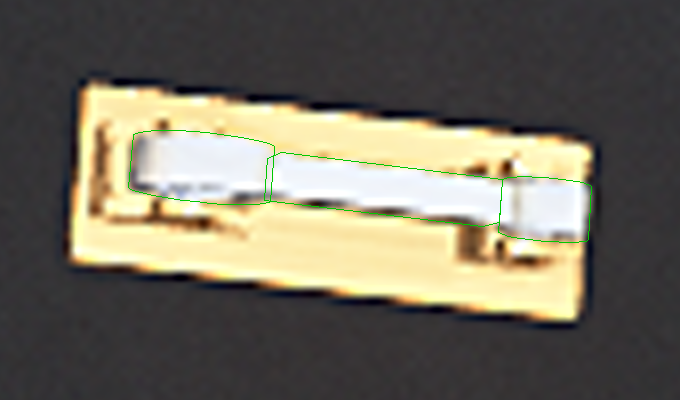

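View pics/rod_side.png

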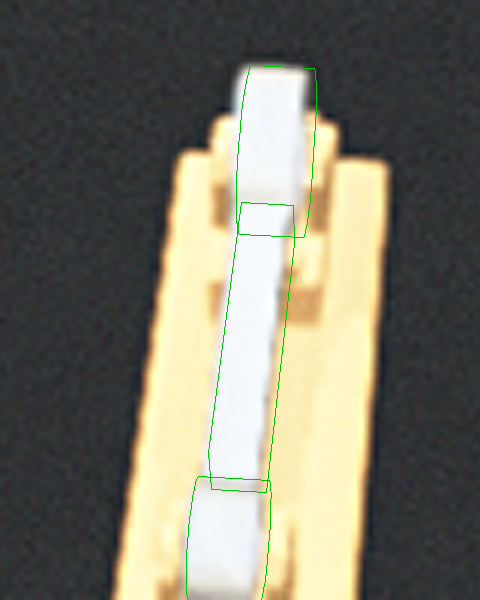

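View pics/cam_t.png

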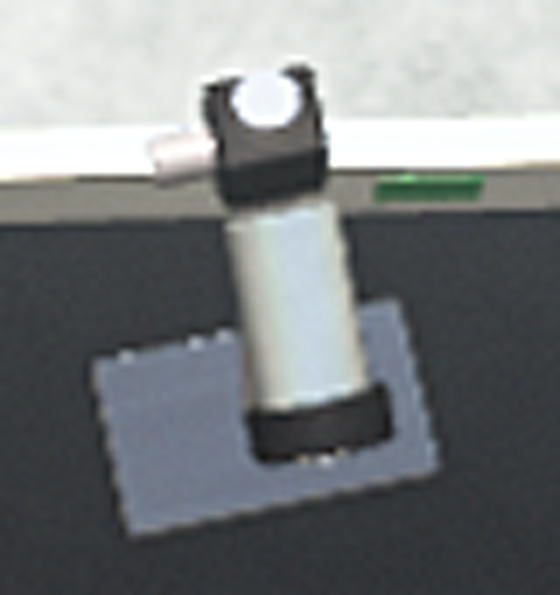

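View pics/cam_s.png

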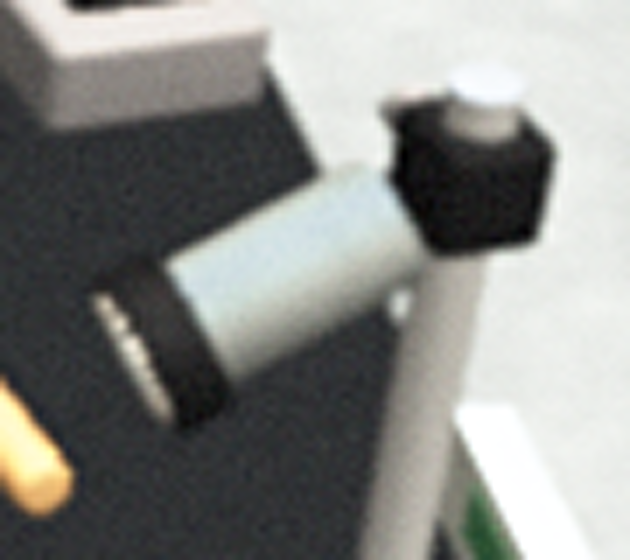

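```bash
cat > camfit.py <<'E'
from h import *
off={"top":(285,75),"side":(370,120)}
px=lambda n,l:[((x+.5)/7-.5+off[n][0],(y+.5)/7-.5+off[n][1]) for x,y in l]
bar={"top":px("top",[(233,240),(239,320),(246,400),(337,215),(352,300),(367,380)]),
     "side":px("side",[(172,261),(250,214),(325,170),(240,378),(330,322),(420,265)])}
ring={"top":px("top",[(246,415),(251,435),(258,458),(290,463),(325,463),(360,455),(392,435),(390,410),(386,386)]),
      "side":px("side",[(97,295),(125,280),(157,262),(117,340),(140,380),(170,420),(185,428),(210,410),(236,388)])}
def model(p):
    o=p[:3];yaw,pit,L=p[3:]
    x=np.array([np.cos(yaw)*np.cos(pit),np.sin(yaw)*np.cos(pit),np.sin(pit)]); y=np.array([-np.sin(yaw),np.cos(yaw),0]); z=np.cross(x,y)
    t=np.linspace(0,2*np.pi,90); c=np.outer(np.cos(t),y)+np.outer(np.sin(t),z)
    return np.vstack([o+.027*c,o+L*x+.027*c]),np.vstack([o+L*x*.5+.021*c,o+.16*x+.021*c]),(x,y,z)
def res(p,ns=("top","side")):
    r,b,_=model(p);out=[]
    for n in ns:
        for P,q in((r,ring[n]),(b,bar[n])):
            h=cv2.convexHull(proj(n,P).astype(np.float32)); out+=[cv2.pointPolygonTest(h,(float(u),float(v)),True) for u,v in q]
    return np.r_[out,(p[5]-.02)*20]
def run(ns,fp=None):
    f=lambda p:np.r_[res(p,ns)] if fp is None else np.r_[res(p,ns),(p[4]-fp)*300]
    return least_squares(f,[.72,-.02,.25,0,.43,.02],x_scale=[.01,.01,.01,.1,.1,.01],diff_step=1e-4,loss="soft_l1",f_scale=.4)
if __name__=="__main__":
    for fp in(None,np.radians(25)):
        s=run(("top","side"),fp);p=s.x
        print(p,np.degrees(p[3:5]),"rms",np.sqrt((s.fun**2).mean()));print(np.round(s.fun,1))
        print("view",p[:3]-.12*model(p)[2][0])
        I={n:cv2.imread(f"pics/{n}0.png") for n in C}
    for n,(w,h) in(("top",(80,85)),("side",(90,80))):
        a=cv2.resize(I[n],None,fx=7,fy=7,interpolation=cv2.INTER_CUBIC)
        for P in model(p)[:2]: cv2.polylines(a,[cv2.convexHull(((proj(n,P)+.5)*7).astype(np.float32)).astype(int)],1,(0,0,255),1)
        x,y=off[n];cv2.imwrite(f"pics/camfit_{n}.png",a[y*7:(y+h)*7,x*7:(x+w)*7])
E
python3 camfit.py
```

```text
[ 0.7177 -0.038   0.2501  0.2068  0.4852  0.0182] [11.8475 27.7989] rms 0.6829329334266692
[ 0.1  0.6  0.9  0.8  0.  -0.1  0.5  0.1 -0.1  1.5 -0.  -1.4 -0.1  0.1
  0.2  0.1  1.9  0.1 -0.3 -0.5 -0.2  0.8  1.4 -0.1  0.2  0.3  0.5  0.3
  0.5  0.8 -0. ]
view [ 0.6138 -0.0598  0.1942]
[ 0.7165 -0.0381  0.2522  0.2035  0.4366  0.0184] [11.6574 25.0132] rms 0.7549545704134062
[-0.1  0.6  0.9  0.6 -0.3 -0.4  0.6  0.2 -0.1  1.5 -0.  -1.4 -0.2  0.1
  0.2  0.   2.7  0.9 -0.1 -0.   0.3  0.2  0.8 -0.3  0.7  0.3  0.  -0.2
  0.6  1.4 -0.   0.1]
view [ 0.61   -0.06    0.2015]
```

```bash
python3 - <<'E'
import cv2,numpy as np
a=cv2.imread("pics/camfit_top.png");b=cv2.imread("pics/camfit_side.png")
h=600;f=lambda i:cv2.copyMakeBorder(i,0,max(0,h-i.shape[0]),0,0,0)[:h]
cv2.imwrite("pics/camfit.png",cv2.resize(np.hstack([f(a),f(b)]),None,fx=.66,fy=.66))
E
```

```text
(no output)
```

View pics/camfit.png

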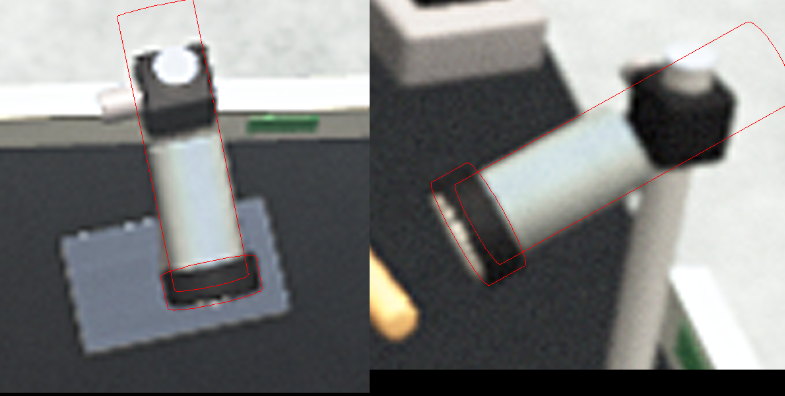

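```bash
cat > cf2.py <<'E'
from camfit import *
from scipy.ndimage import map_coordinates
I={n:cv2.imread(f"pics/{n}0.png").astype(float) for n in C}
Ls=np.linspace(.03,.085,14)
def sil(n,p,r,ls,side):
    # silhouette point of cylinder at axial station: extreme of circle perpendicular to projected axis
    o=p[:3];_,_,(x,y,z)=model(p); t=np.linspace(0,2*np.pi,721); c=np.outer(np.cos(t),y)+np.outer(np.sin(t),z)
    out=[];N=[]
    for l in ls:
        a=proj(n,[o+l*x,o+(l+.001)*x]); d=a[1]-a[0]; d/=np.linalg.norm(d); nn=np.array([-d[1],d[0]])*side
        q=proj(n,o+l*x+r*c); k=(q@nn).argmax(); out.append(q[k]);N.append(nn)
    return np.array(out),np.array(N)
def front(n,p):
    o=p[:3];_,_,(x,y,z)=model(p);t=np.linspace(0,2*np.pi,721);c=np.outer(np.cos(t),y)+np.outer(np.sin(t),z)
    q=proj(n,o+.027*c); a=proj(n,[o,o-.001*x]); d=(a[1]-a[0])/np.linalg.norm(a[1]-a[0]); 
    cen=q.mean(0); m=((q-cen)@d>0); qs=q[m]; s=(qs-cen)@np.array([-d[1],d[0]]); k=np.abs(s)<.75*abs(s).max(); qs=qs[k][::12]
    g=(qs-cen);return qs,np.tile(d,(len(qs),1))
def meas(n,pt,nn,w=3):
    s=np.arange(-w,w+.01,.1); P=pt+s[:,None]*nn
    pr=np.stack([map_coordinates(I[n][:,:,k],[P[:,1],P[:,0]],order=1) for k in range(3)],1)
    g=np.abs(np.gradient(cv2.GaussianBlur(pr,(1,9),0),axis=0)).sum(1); i=g.argmax()
    if g[i]<3: return np.nan
    lo,hi=max(0,i-8),i+9; return (s[lo:hi]*g[lo:hi]).sum()/g[lo:hi].sum()
def groups(p):
    for n in C:
        for sd in(-1,1):
            yield n,"bar",sil(n,p,.021,Ls,sd)
            yield n,"ring",sil(n,p,.027,np.linspace(.004,.014,4),sd)
        yield n,"front",front(n,p)
def run2(p,fp=None,it=8,w0=3):
    for i in range(it):
        T=[];
        for n,k,(q,N) in groups(p):
            m=np.array([meas(n,a,b,w0 if i<3 else 2) for a,b in zip(q,N)]); T.append((m,))
        base=[ (n,k,q,N,q+N*np.nan_to_num(m[0])[:,None],~np.isnan(m[0])) for (n,k,(q,N)),m in zip(groups(p),T)]
        def f(x):
            pp=np.r_[x,p[5]];r=[]
            for (n,k,q,N,tg,ok),(_,_,(q2,_)) in zip(base,groups(pp)):
                v=((q2[:len(q)]-tg[:len(q2)])*N[:len(q2)]).sum(1)*ok[:len(q2)]; 
                v=np.pad(v,(0,len(q)-len(v)));r.append(v)
            r=np.concatenate(r); return r if fp is None else np.r_[r,(x[4]-fp)*1000]
        s=least_squares(f,p[:5],x_scale=[.01,.01,.01,.1,.1],diff_step=1e-3,loss="soft_l1",f_scale=.3); p=np.r_[s.x,p[5]]
    print(np.degrees(p[3:5]),p,"rms",np.sqrt((s.fun**2).mean()))
    i=0
    for (n,k,q,N,tg,ok) in base: print(n,k,np.round(s.fun[i:i+len(q)],1)); i+=len(q)
    print("view",p[:3]-.12*model(p)[2][0]); return p
if __name__=="__main__":
    p0=np.array([.717,-.038,.251,.205,.455,.018])
    run2(p0); p=run2(p0,np.radians(25))
    print(np.nan)
E
python3 cf2.py
```

```text
[ 9.761  27.0425] [ 0.7201 -0.037   0.2521  0.1704  0.472   0.018 ] rms 0.5293801342142002
side bar [0.1 0.1 0.2 0.2 0.1 0.2 0.3 0.3 0.3 0.3 0.1 0.1 0.5 0. ]
side ring [-0.3  0.   0.   0. ]
side bar [ 0.6  0.3  0.9  0.6 -0.   0.4 -0.1 -0.1  0.8  1.3 -0.2 -0.1  1.2 -1. ]
side ring [ 0.4 -0.1  0.3 -0. ]
side front [-0.2 -0.2  0.  -0.2 -0.  -0.   0.1  0.2  0.2  0.4  0.7  0.5  0.6  0.7
  0.2  0.4  0.1]
top bar [ 1.3  1.2  1.3  1.   0.5  0.4  0.5  0.1  0.2  0.2  0.1  0.1  0.6 -0.2]
top ring [0.4 0.4 0.1 0.1]
top bar [1.  0.9 0.8 0.5 1.  0.7 0.5 0.5 0.9 0.6 0.5 1.  0.9 0.9]
top ring [ 0.  -0.1 -0.3 -0.3]
top front [-0.4 -0.4 -0.5 -0.5 -0.4  0.2  0.2 -0.  -0.1 -0.3  0.4  0.1 -0.8 -0.4
 -0.6 -0.8]
view [ 0.6147 -0.0551  0.1976]
[10.254  25.0031] [ 0.7194 -0.0375  0.2536  0.179   0.4364  0.018 ] rms 0.5753038206759192
side bar [ 0.3  0.3  0.3  0.2  0.2  0.1  0.1  0.2  0.2  0.1  0.9 -0.1  0.1 -0. ]
side ring [0.2 0.  0.  0. ]
side bar [ 0.4  0.2  0.9  0.4 -0.1  0.5  1.2  0.1  1.   0.7  0.  -0.1  1.4 -0.5]
side ring [ 0.  -0.5 -0.1 -0. ]
side front [-0.3 -0.1  0.5  0.3  0.4  0.4  0.2  0.5  0.5  0.8  1.   1.   0.5  0.4
  0.6  0.2 -0.1]
top bar [ 1.3  1.2  1.2  1.   1.1  0.4  0.7  0.2  0.3  0.5  0.2  0.3  0.8 -0.1]
top ring [ 0.2  0.3 -0.  -0.1]
top bar [1.1 0.9 0.8 0.6 1.  0.7 0.4 0.4 0.8 0.4 0.4 0.9 0.7 0.8]
top ring [ 0.2  0.  -0.1 -0. ]
top front [-0.5 -0.7 -0.7 -0.7 -0.6  0.  -0.2 -0.3 -0.4 -0.6  0.  -0.2 -0.8 -0.7
 -0.9 -1. ]
view [ 0.6124 -0.0569  0.2029]
nan
```

```bash
sed -e 's/p,.021,Ls,sd/p,p[5],Ls,sd/' -e 's/pp=np.r_\[x,p\[5\]\]/pp=x/' -e 's/least_squares(f,p\[:5\],x_scale=\[.01,.01,.01,.1,.1\]/least_squares(f,p,x_scale=[.01,.01,.01,.1,.1,.01]/' -e 's/p=np.r_\[s.x,p\[5\]\]/p=s.x/' -e 's/f_scale=.3/f_scale=.6/' -e 's/,.205,.455,.018/,.205,.455,.0195/' cf2.py > cf3.py; python3 cf3.py; python3 - <<'E'
# stand plate yaw from top picture
from h import *
a=[((x+.5)/7-.5+285,(y+.5)/7-.5+75) for x,y in[(130,535),(440,468),(398,300),(92,362)]]
q=np.array([onz("top",u,.016) for u in a]);print(q)
for i,j in((0,1),(1,2),(0,3)): d=q[j]-q[i];print(np.degrees(np.arctan2(d[1],d[0])),np.linalg.norm(d))
E
```

```text
[10.4644 27.7823] [ 0.7201 -0.0374  0.2523  0.1826  0.4849  0.0197] rms 0.4339714490809121
side bar [-0.4 -0.4 -0.2 -0.3 -0.2 -0.2  0.1  0.   0.1  0.1 -0.  -0.1  0.4  0. ]
side ring [-0.3 -0.  -0.  -0. ]
side bar [-0.2 -0.5  0.1 -0.2 -0.9 -1.  -1.1 -1.2 -0.2  0.9 -1.3  0.9  1.2 -0. ]
side ring [ 0.4 -0.   0.4 -0.3]
side front [-0.1 -0.1 -0.1 -0.3 -0.2 -0.1 -0.1  0.1  0.   0.3  0.7  0.5  0.6  0.2
  0.3  0.5  0.1]
top bar [ 1.1  0.8  0.9  0.5  0.7 -0.1  0.2 -0.4 -0.1 -0.  -0.4 -0.3  0.4 -0.6]
top ring [ 0.2  0.3 -0.  -0. ]
top bar [ 0.5  0.4  0.2 -0.   0.4  0.1 -0.  -0.1  0.3 -0.  -0.1  0.4  0.2  0.2]
top ring [ 0.2  0.  -0.2 -0.1]
top front [-0.3 -0.4 -0.3 -0.3 -0.2  0.4  0.3  0.1 -0.  -0.2  0.4  0.2 -0.5 -0.4
 -0.5 -0.7]
view [ 0.6157 -0.0567  0.1963]
[10.7531 25.0061] [ 0.7193 -0.0379  0.2542  0.1877  0.4364  0.0198] rms 0.5190327574635404
side bar [-0.1 -0.1 -0.  -0.1 -0.1 -0.2 -0.1 -0.1 -0.1 -0.2 -0.2 -0.4 -0.1  0. ]
side ring [0.3 0.  0.  0. ]
side bar [-0.2 -0.6  0.1 -0.3 -0.9 -0.3 -0.8 -0.7  0.2  1.3 -0.8  1.4  1.3 -1.4]
side ring [-0.1 -0.7 -0.2 -0. ]
side front [-0.2 -0.   0.5  0.2  0.4  0.4  0.2  0.5  0.5  0.8  0.9  1.   0.4  0.5
  0.7  0.2 -0.1]
top bar [ 1.1  0.8  0.9  0.6  0.7 -0.1  0.2 -0.3 -0.1  0.1 -0.3 -0.1  0.5 -0.4]
top ring [ 0.   0.2 -0.2 -0.1]
top bar [ 0.7  0.6  0.4  0.2  0.5  0.2 -0.1 -0.1  0.3 -0.1 -0.1  0.3  0.1  0.2]
top ring [0.4 0.2 0.  0.1]
top front [-0.4 -0.6 -0.6 -0.6 -0.5  0.1 -0.2 -0.3 -0.5 -0.6 -0.  -1.1 -0.7 -0.8
 -0.9 -1. ]
view [ 0.6124 -0.0582  0.2035]
nan
[[ 0.7601  0.0456  0.016 ]
 [ 0.7886 -0.0996  0.016 ]
 [ 0.8722 -0.083   0.016 ]
 [ 0.8455  0.0621  0.016 ]]
-78.89418573464538 0.1478776256966029
11.181713572708112 0.08527121772623159
10.978748334500061 0.08703915414037845
```

Camera-stand yaw is 10.5–11° from two sources, the lens is at about (0.719,-0.038,0.254), and the view spot is about (0.613,-0.058,0.201), which matches the "about 200 mm" given. On to the first piston, going into cell0. The tin is in cell1.

```bash
cat >> h.py <<'E'
from scipy.spatial.transform import Rotation as Ro
def quat(app,jaw):
    y=np.array(app,float);y/=np.linalg.norm(y);x=np.array(jaw,float);x-=y*(x@y);x/=np.linalg.norm(x)
    q=Ro.from_matrix(np.c_[x,y,np.cross(x,y)]).as_quat();return [float(v) for v in(q[3],q[0],q[1],q[2])]
def best(pos,app,jaw):
    j0=np.array(bot.read_joint_positions());c=[]
    for s in(1,-1):
        q=quat(app,s*np.array(jaw));j=bot.solve_ik(list(pos),q)
        if j is not None:c.append((np.abs(np.array(j)-j0).max(),q,j))
    return min(c,key=lambda t:t[0])
TX=np.array([np.cos(.6403),np.sin(.6403),0]);TY=np.array([-np.sin(.6403),np.cos(.6403),0]);TC=np.array([.4713,.285,0])
cell=lambda a,b:TC+.035*(a*TX+b*TY)
D=[0,0,-1]
def st(*a): print(*a,"t",bot.read_clock(),"p",np.array(bot.read_position()),"F",np.array(bot.read_ft_force()),"w",bot.read_gripper_width())
E
python3 - <<'E'
from h import *
print(Ro.from_quat(np.roll(bot.read_tool_rot(),-1)).as_matrix())
for nm,p,j in(("P1",[.526,.1017,.018],TX),("c0",cell(1,1)+[0,0,.023],TX),("P2",[.4935,-.0223,.018],TY),("c3",cell(-1,-1)+[0,0,.023],TY)):
    b=best(p,D,j);print(nm,p,np.array(b[2]))
a=11*np.pi/180
E
```

```text
[[ 0.2453  0.      0.9695]
 [-0.9695  0.      0.2453]
 [-0.     -1.      0.    ]]
P1 [0.526, 0.1017, 0.018] [ 0.0532  0.4837 -0.4546  0.6326  0.      0.9837]
c0 [0.4785 0.334  0.023 ] [ 0.4829  0.5485 -0.3185  0.7038  0.      1.4134]
P2 [0.4935, -0.0223, 0.018] [-0.1947  0.4224 -0.5642  0.5842  0.      2.3066]
c3 [0.4641 0.236  0.023 ] [ 0.3286  0.4544 -0.4901  0.6264  0.     -0.3117]
```

```bash
cat > pick.py <<'E'
from h import *
def pick(xy,jaw,zg=.018):
    b=best([*xy,.11],D,jaw); bot.move_pose([*xy,.11],b[1]); st("above")
    hit=bot.move_linear([*xy,zg],speed=.15,until_force=15); st("down",hit)
    if hit: return False
    bot.set_gripper(0.0,grasp_force=40); st("gripped")
    bot.move_linear([*xy,.13],speed=.2); st("lifted"); return True
def place(c,jaw,zg=.018):
    b=best([c[0],c[1],.13],D,jaw); bot.move_pose([c[0],c[1],.13],b[1]); st("over cell")
    bot.move_linear([c[0],c[1],zg+.012],speed=.2)
    hit=bot.move_linear([c[0],c[1],zg+.002],speed=.03,until_force=4); st("set down",hit)
    bot.set_gripper(.62)
    st("open"); bot.move_linear([c[0],c[1],.15],speed=.25); st("clear")
E
python3 - <<'E'
from pick import *
if pick([.526,.1017],TX):
    im=bot.camera("side");cv2.imwrite("pics/s2.png",im[:,:,::-1])
E
```

```text
above t 3.65 p [0.5263 0.1009 0.1101] F [0.3275 0.0418 0.3845] w 0.9995795519566957
down False t 4.4167 p [0.5266 0.1015 0.0185] F [-0.2124  0.5825 -0.107 ] w 0.9997460117425231
gripped t 5.1833 p [0.526  0.1017 0.018 ] F [ 0.0133 -0.5085  0.13  ] w 0.0025026274660786517
lifted t 5.8917 p [0.5254 0.1017 0.1292] F [-0.4523 -0.8829 -0.4229] w 0.0007820117179085967
```

View pics/s2.png

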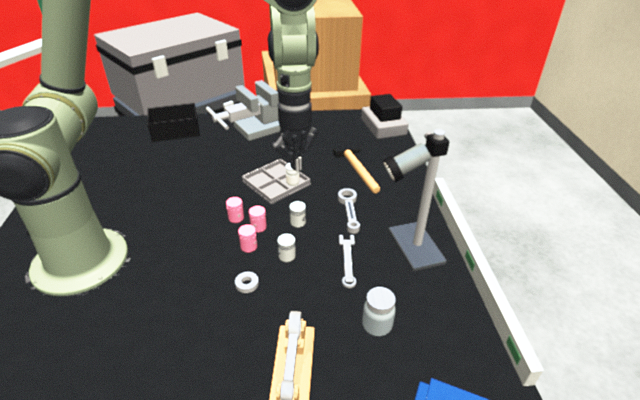

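The grasp missed: the gripper closed fully, and the piston still stands at (298,214). I'll check where the gripper really is against the calibration.

```bash
python3 - <<'E'
from h import *
p=np.array(bot.read_position());print(p)
for n in C:
    im=bot.camera(n);a=im[:,:,::-1].copy();cv2.imwrite(f"pics/{n}3.png",a)
    u=proj(n,p)[0];u2=proj(n,[.526,.1017,0.03])[0];print(n,u,u2)
    S=5;x,y=int(u[0])-60,int(u[1])-40
    b=cv2.resize(a,None,fx=S,fy=S,interpolation=cv2.INTER_CUBIC)
    for q,c in((u,(0,0,255)),(u2,(0,255,0))): cv2.circle(b,tuple(((q+.5)*S).astype(int)),5,c,2)
    cv2.imwrite(f"pics/z3{n}.png",b[y*S:(y+110)*S,x*S:(x+120)*S])
E
```

```text
[0.5248 0.1016 0.1286]
side [296.6986 182.5344] [297.9855 212.7689]
top [282.7447 219.457 ] [286.1042 222.666 ]
```

View pics/z3side.png

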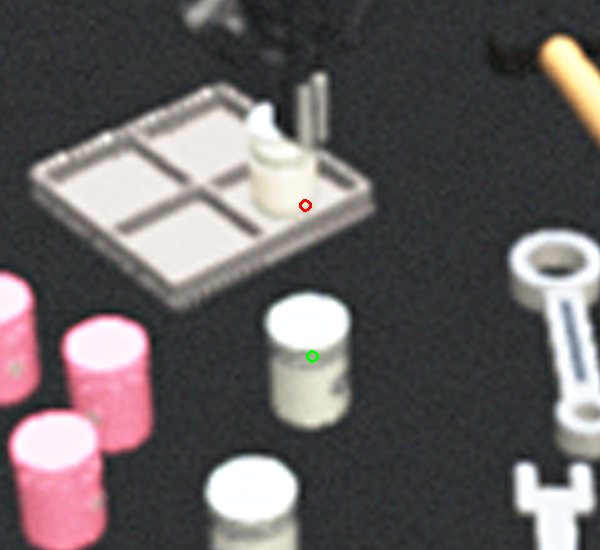

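View pics/z3top.png

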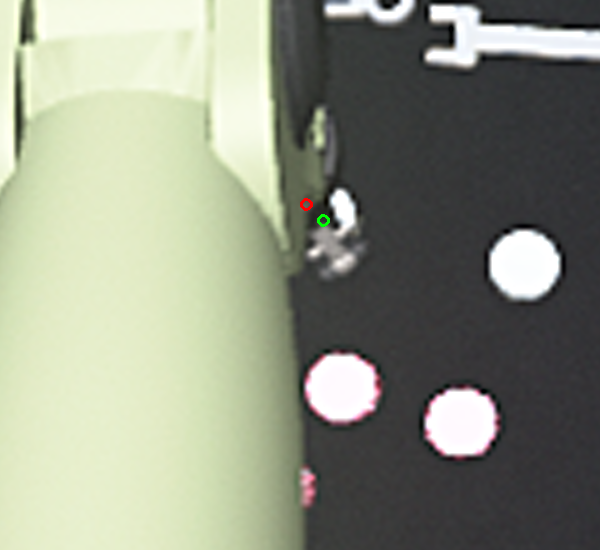

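```bash
python3 - <<'E'
from h import *
for n,(x,y,w,h) in(("side",(250,70,90,110)),("top",(240,180,100,80))):
    a=cv2.imread(f"pics/{n}3.png")[y:y+h,x:x+w]; g=(255*(a/255.)**.45).astype(np.uint8)
    cv2.imwrite(f"pics/g3{n}.png",cv2.resize(g,None,fx=5.4,fy=5.4,interpolation=cv2.INTER_CUBIC))
for z in(.1286,.148,.2,.25,.3): print(z,proj("side",[.5248,.1016,z])-[250,70],proj("top",[.5248,.1016,z]))
print(np.array(bot.read_joint_positions()))
E
```

```text
0.1286 [[ 46.6886 112.5358]] [[282.7601 219.4646]]
0.148 [[ 46.5124 106.1817]] [[282.0189 218.6782]]
0.2 [[46.0219 88.4458]] [[279.8872 216.416 ]]
0.25 [[45.5234 70.3573]] [[277.6124 214.0014]]
0.3 [[44.9965 51.1635]] [[275.0789 211.3113]]
[ 0.0531  0.353  -0.329   0.8919  0.      0.9837]
```

View pics/g3side.png

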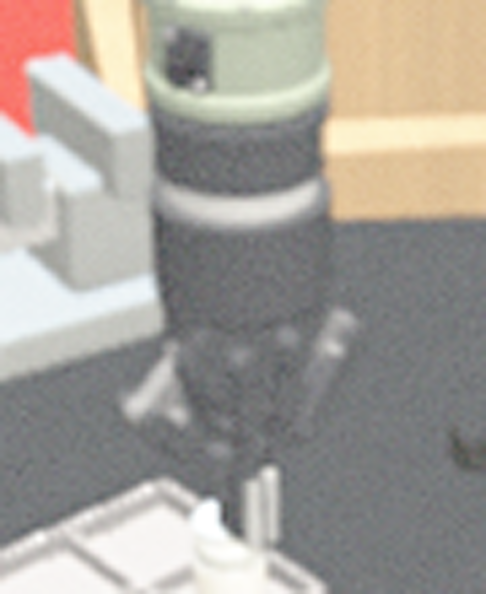

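View pics/g3top.png

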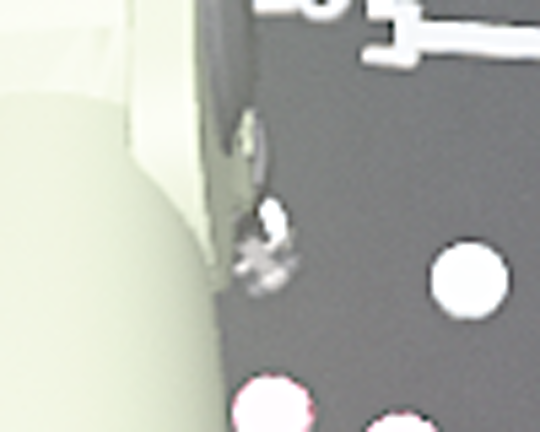

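Seen from the side, the fingertips are about 30 mm higher than the reported TCP (tip at row ~171 against 182 predicted). I'll touch the free bench between the pistons with the shut fingers to measure the true offset.

```bash
python3 - <<'E'
from h import *
q=bot.read_tool_rot()
bot.move_linear([.535,.04,.07],speed=.3)
try: print(bot.move_linear([.535,.04,.004],speed=.1,until_force=5)); st("a")
except Exception as e: print(e)
try: print(bot.move_linear([.535,.04,-.05],speed=.04,until_force=5)); st("b")
except Exception as e: print(repr(e))
im=bot.camera("side");cv2.imwrite("pics/s4.png",im[:,:,::-1]); im=bot.camera("top");cv2.imwrite("pics/t4.png",im[:,:,::-1])
x,y=250,120;a=im
a=cv2.imread("pics/s4.png")[120:260,230:350];b=(255*(a/255.)**.6).astype(np.uint8);cv2.imwrite("pics/s4z.png",cv2.resize(b,None,fx=5,fy=5,interpolation=cv2.INTER_CUBIC)[:600])
p=np.array(bot.read_position());print((proj("side",[p,[p[0],p[1],0]])-[230,120])*5)
E
```

```text
False
a t 7.2917 p [0.5356 0.0402 0.0046] F [-0.1459  0.0419  0.5447] w -0.002991432237245883
True
b t 8.275 p [ 0.5346  0.04   -0.0383] F [-1.5446  0.3792  5.703 ] w 0.004215196641390049
[[364.6208 638.4249]
 [363.5777 584.8471]]
```

View pics/s4z.png

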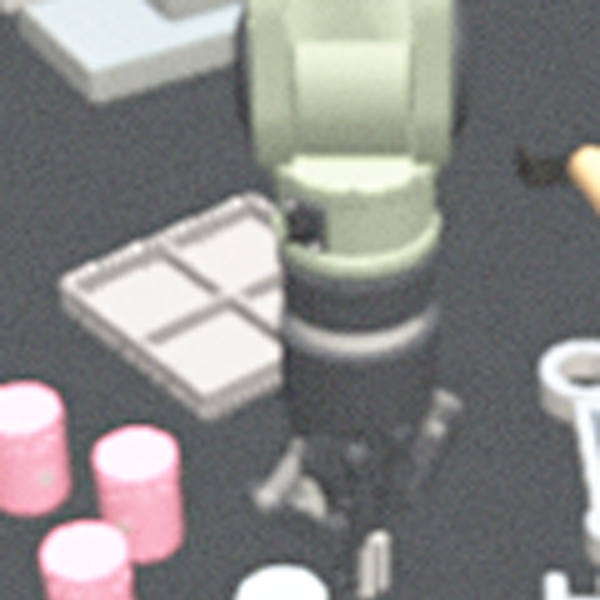

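Contact came at a reported z of -38 mm, so the real fingertips sit 38 mm behind the nominal TCP along the approach. I'll correct for that from here on and watch for it again in the tilted pose.

```bash
sed -i 's/^from h import \*/from h import *\nOF=.0383/; s/zg=.018/zg=.016-OF/g; s/\.13\b/.10/g; s/,\.11\]/,.07]/g; s/\.15\])/.15-OF])/; s/\.15\],speed=.25/.10],speed=.25/' pick.py; cat pick.py; python3 - <<'E'
from pick import *
print(bot.grip_depth)
p=bot.read_position(); bot.move_linear([p[0],p[1],.05],speed=.25); bot.set_gripper(1.0)
if pick([.526,.1017],TX):
    im=bot.camera("side");cv2.imwrite("pics/s5.png",im[80:280,200:400,::-1].repeat(3,0).repeat(3,1))
E
```

```text
from h import *
OF=.0383
def pick(xy,jaw,zg=.016-OF):
    b=best([*xy,.07],D,jaw); bot.move_pose([*xy,.07],b[1]); st("above")
    hit=bot.move_linear([*xy,zg],speed=.15,until_force=15); st("down",hit)
    if hit: return False
    bot.set_gripper(0.0,grasp_force=40); st("gripped")
    bot.move_linear([*xy,.10],speed=.2); st("lifted"); return True
def place(c,jaw,zg=.016-OF):
    b=best([c[0],c[1],.10],D,jaw); bot.move_pose([c[0],c[1],.10],b[1]); st("over cell")
    bot.move_linear([c[0],c[1],zg+.012],speed=.2)
    hit=bot.move_linear([c[0],c[1],zg+.002],speed=.03,until_force=4); st("set down",hit)
    bot.set_gripper(.62)
    st("open"); bot.move_linear([c[0],c[1],.10],speed=.25); st("clear")
0.0187
above t 10.0333 p [0.5262 0.1027 0.0705] F [ 0.2556 -0.3415 -0.6531] w 1.005491945114744
down False t 10.8 p [ 0.5265  0.1012 -0.022 ] F [-0.3962  1.0343  0.2549] w 0.9981243572791725
gripped t 11.2917 p [ 0.5266  0.1017 -0.0215] F [-0.2305 -0.7293  5.8724] w 0.4588705780061711
lifted t 12.05 p [0.525  0.1017 0.0989] F [-0.9995 -0.1476 -2.1141] w 0.4539633543539278
```

View pics/s5.png

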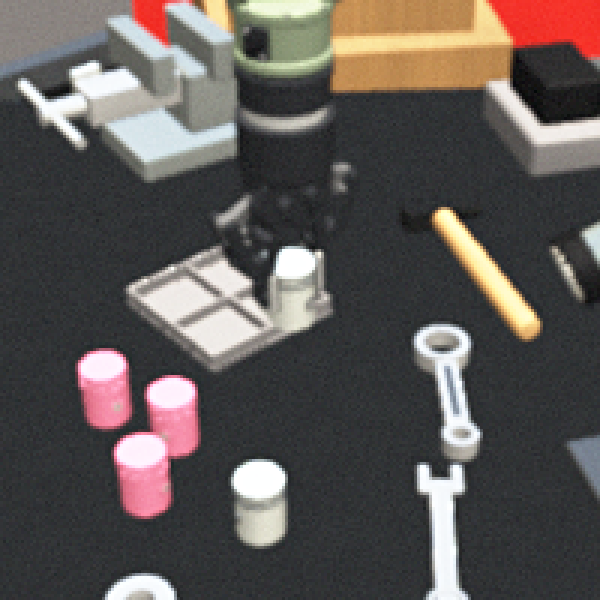

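```bash
python3 - <<'E'
from pick import *
c=cell(1,1); place(c,TX)
bot.set_gripper(1.0)
if pick([.4935,-.0223],TY):
    im=bot.camera("side");cv2.imwrite("pics/s6.png",im[80:280,200:400,::-1].repeat(3,0).repeat(3,1))
E
```

```text
over cell t 13.0417 p [0.4784 0.3329 0.0993] F [-0.4267 -0.7021 -0.2346] w 0.4574824663649352
set down True t 14.0833 p [ 0.4801  0.3347 -0.0175] F [-0.5349  0.1045  4.8868] w 0.45538467794771614
open t 14.375 p [ 0.4788  0.334  -0.0189] F [-0.1905 -0.3756  0.1944] w 0.6180412882013832
clear t 15.0 p [0.4783 0.3339 0.0999] F [-0.6724 -0.922   0.0256] w 0.6209485044145334
above t 16.7667 p [ 0.4939 -0.0217  0.0702] F [0.8867 0.043  0.2825] w 0.9993488706783015
down False t 17.5333 p [ 0.4941 -0.022  -0.0218] F [0.0897 0.2362 0.2381] w 1.0002751891154762
gripped t 18.025 p [ 0.4942 -0.0224 -0.0215] F [-0.8257 -0.5774  5.672 ] w 0.4587812891245748
lifted t 18.7833 p [ 0.4926 -0.0222  0.0991] F [ 0.0353 -0.5502 -1.9732] w 0.4593738002089808
```

View pics/s6.png

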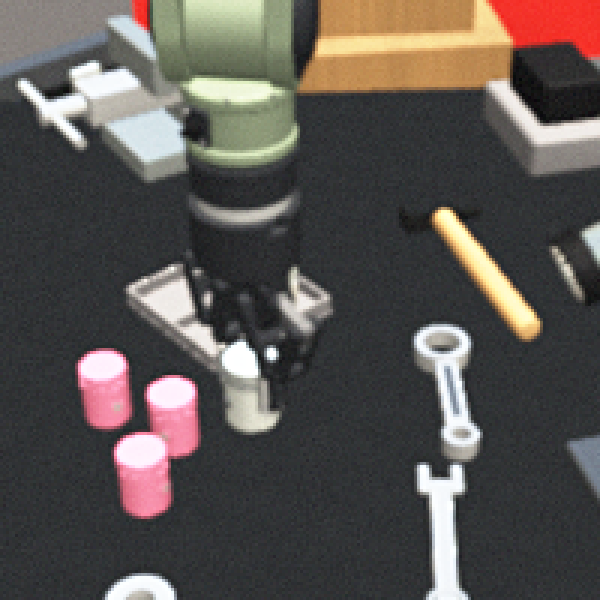

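```bash
python3 - <<'E'
from pick import *
c=cell(-1,-1); place(c,TY)
im=bot.camera("top");cv2.imwrite("pics/t7.png",im[:,:,::-1])
psi=1.4227;rx=np.array([np.cos(psi),np.sin(psi),0]);ry=np.array([-np.sin(psi),np.cos(psi),0])
g=np.array([.4938,-.3367,0])+.008*rx
bot.set_gripper(1.0)
b=best([g[0],g[1],.10],D,ry);print(np.array(b[2]))
bot.goto_joints(b[2]); st("above rod")
for n in C:
    im=bot.camera(n);cv2.imwrite(f"pics/{n}8.png",im[:,:,::-1])
a=cv2.imread("pics/side8.png");cv2.imwrite("pics/s8a.png",cv2.resize(a[140:280,200:340],None,fx=4,fy=4,interpolation=cv2.INTER_CUBIC));cv2.imwrite("pics/s8b.png",cv2.resize(a[220:400,220:400],None,fx=3.3,fy=3.3,interpolation=cv2.INTER_CUBIC))
a=cv2.imread("pics/top8.png");cv2.imwrite("pics/t8.png",cv2.resize(a[195:290,180:480],None,fx=2.6,fy=2.6,interpolation=cv2.INTER_CUBIC))
E
```

```text
over cell t 19.85 p [0.4642 0.2351 0.0995] F [ 0.2569 -0.1147 -2.2031] w 0.4567569300621373
set down True t 20.8833 p [ 0.4659  0.2364 -0.0175] F [ 0.3208 -0.2968  3.406 ] w 0.4567063043131452
open t 21.175 p [ 0.4644  0.236  -0.0186] F [-0.071  -1.3526  0.5307] w 0.6212866091326158
clear t 21.8 p [0.4639 0.2359 0.0998] F [ 0.3939 -0.3334  0.3533] w 0.6242796096829465
[-0.7105  0.4805 -0.2066  0.8837  0.      1.0084]
above rod t 24.3083 p [ 0.4953 -0.328   0.1   ] F [-0.029   0.0347 -0.4376] w 0.9935209176173658
```

View pics/s8a.png

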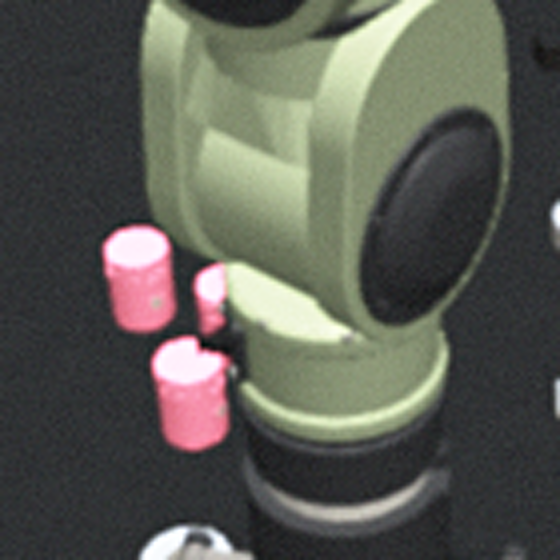

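View pics/s8b.png

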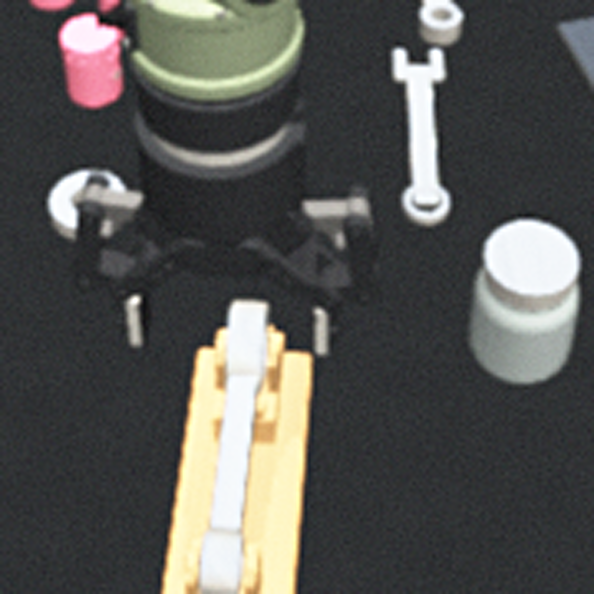

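View pics/t8.png

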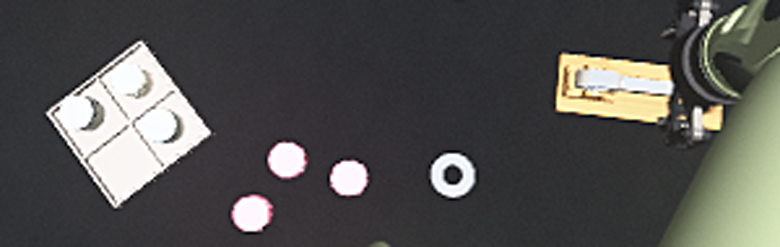

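```bash
python3 - <<'E'
from h import *
for z in(.065,.138,.2,.25,.3): print(z,(proj("top",[.4953,-.328,z])-[180,195])*2.6,(proj("side",[.4953,-.328,z])-[220,220])*3.3)
psi=1.4227;ry=np.array([-np.sin(psi),np.cos(psi),0])
for s in(-1,1):
  for z in (.151,): print((proj("side",np.array([.4953,-.328,z])+s*.05*ry)-[220,220])*3.3)
E
```

```text
0.065 [[645.6293  85.9801]] [[237.6791 431.1474]]
0.138 [[665.0176  79.8736]] [[233.5059 350.6986]]
0.2 [[683.7354  73.9667]] [[229.5587 274.3159]]
0.25 [[700.6302  68.6253]] [[226.063  206.4354]]
0.3 [[719.4212  62.6734]] [[222.2481 132.1   ]]
[[329.9775 340.4993]]
[[135.8308 330.1311]]
```

Projection and picture agree. Gripping the rod now.

```bash
python3 - <<'E'
from pick import *
p=bot.read_position()
hit=bot.move_linear([.4950,-.3288,.0062],speed=.15,until_force=12); st("down",hit)
if not hit:
    bot.set_gripper(0.0,grasp_force=100); st("grip")
    print(np.array(bot.read_moment()))
    bot.move_linear([.4950,-.3288,.03],speed=.08); st("up")
    bot.move_linear([.4950,-.3288,.17],speed=.2); st("lift"); print(np.array(bot.read_moment()))
A=np.radians(11);P=np.radians(25.5)
for n in C:
    im=bot.camera(n);cv2.imwrite(f"pics/{n}9.png",im[:,:,::-1])
a=cv2.imread("pics/side9.png");cv2.imwrite("pics/s9.png",cv2.resize(a[200:400,200:400],None,fx=3,fy=3,interpolation=cv2.INTER_CUBIC))
# preflight
V=np.array([.613,-.0585,.2015])
cx=np.array([np.cos(A)*np.cos(P),np.sin(A)*np.cos(P),np.sin(P)]);cy=np.array([-np.sin(A),np.cos(A),0]);cz=np.cross(cx,cy)
G=V-(.065-.008)*cy
for back in(0,.08):
    T=G-cz*(.0187+.0383)-back*cx
    b=best(T,-cz,-cx);print(back,T,np.array(b[2]))
E
```

```text
down False t 25.1833 p [ 0.4955 -0.3291  0.0068] F [0.2162 0.5173 0.2078] w 0.9976654100356047
grip t 25.825 p [ 0.4953 -0.329   0.0067] F [-0.2007  0.6563  4.8939] w 0.17181930231522163
[0.1689 0.1038 0.0198]
up t 26.275 p [ 0.4949 -0.3288  0.0301] F [-0.3067 -0.4333 -3.2144] w 0.17503457178219628
lift t 27.125 p [ 0.4942 -0.3282  0.1686] F [-1.3377 -0.5921 -3.4949] w 0.1717257648468519
[-0.0119  0.0398  0.03  ]
0 [ 0.648  -0.1098  0.1501] [-0.4088  0.2763 -0.4988  0.4208  0.2458  1.0169]
0.08 [ 0.5771 -0.1235  0.1156] [-0.4985  0.2168 -0.6873  0.3143  0.2777  0.9301]
```

View pics/s9.png

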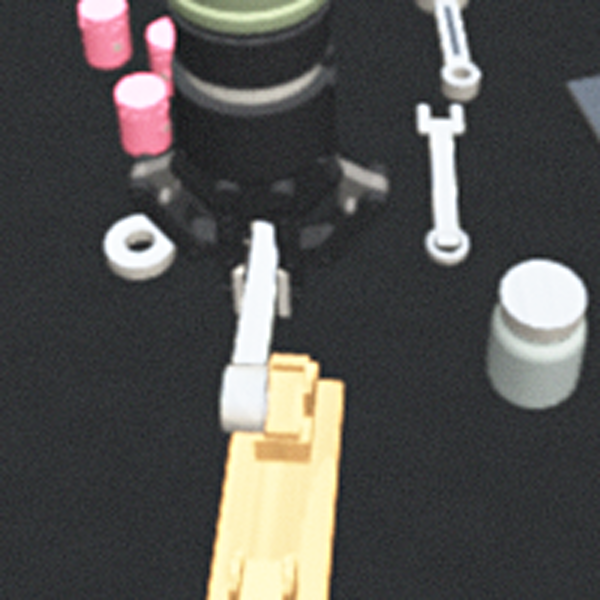

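```bash
cat > rodov.py <<'E'
from h import *
def rodworld(o,rx,ry,rz):
    t=np.linspace(0,2*np.pi,33);L=[]
    for xc,r in((.065,.026),(-.065,.016),(.065,.018)):
        L.append(np.vstack([np.c_[xc+r*np.cos(t),0*t+w,r*np.sin(t)] for w in(-.01,.01)]))
    L.append(np.array([[a,b,d] for a in(-.045,.038) for b in(-.008,.008) for d in(-.01,.01)]))
    R=np.c_[rx,ry,rz]; return [p@R.T+o for p in L]
def draw(n,src,out,roi,S,o,R,col=(0,0,255),extra=[]):
    a=cv2.resize(cv2.imread(src),None,fx=S,fy=S,interpolation=cv2.INTER_CUBIC)
    for p in rodworld(o,*R)+extra: cv2.polylines(a,[cv2.convexHull(((proj(n,p)+.5)*S).astype(np.float32)).astype(int)],1,col,1)
    x0,y0,x1,y1=np.array(roi)*S;cv2.imwrite(out,a[y0:y1,x0:x1])
E
python3 - <<'E'
from rodov import *
psi=1.4227;rx=np.array([np.cos(psi),np.sin(psi),0]);ry=np.array([-np.sin(psi),np.cos(psi),0])
p=np.array([.4942,-.3282,.1686+.0383+.0187+.0015])
o=p-.008*rx
draw("side","pics/side9.png","pics/s9o.png",(240,240,340,360),5,o,(rx,ry,[0,0,1]))
draw("top","pics/top9.png","pics/t9o.png",(390,190,490,270),6,o,(rx,ry,[0,0,1]))
E
```

```text
(no output)
```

View pics/s9o.png

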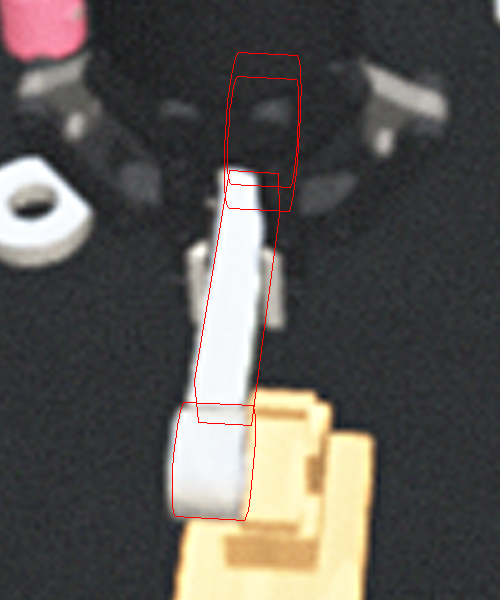

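View pics/t9o.png

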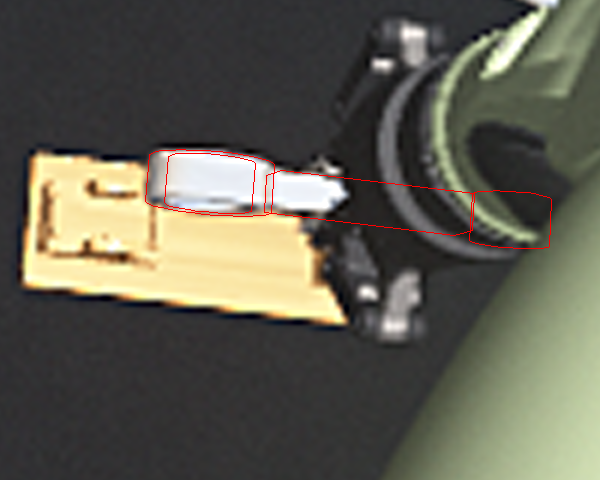

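The rod is held level, and the model overlay agrees within about 1 px in both views. Next is the pre-pose, 80 mm short of the view spot.

```bash
cat > fin.py <<'E'
from rodov import *
A=np.radians(11);P=np.radians(25.5);V=np.array([.6135,-.0583,.2015])
cx=np.array([np.cos(A)*np.cos(P),np.sin(A)*np.cos(P),np.sin(P)]);cy=np.array([-np.sin(A),np.cos(A),0]);cz=np.cross(cx,cy)
def tcp(back,V=V): return V-(.065-.008)*cy-cz*(.0187+.0383+.0015)-back*cx
def shots(tag,V=V,back=0):
    o=V-.065*cy-back*cx
    for n,roi in(("side",(290,130,430,260)),("top",(270,100,410,230))):
        im=bot.camera(n);cv2.imwrite(f"pics/{n}{tag}.png",im[:,:,::-1]);draw(n,f"pics/{n}{tag}.png",f"pics/{n}{tag}o.png",roi,4,o,(cy,-cx,cz))
E
python3 - <<'E'
from fin import *
T=tcp(.08);b=best(T,-cz,-cx);print(np.array(b[2]))
bot.goto_joints(b[2]);st("pre");shots("10",back=.08)
E
```

```text
[-0.4966  0.2204 -0.687   0.3106  0.2771  0.9319]
pre t 28.1 p [ 0.5788 -0.1243  0.1146] F [ 1.4021 -0.2467 -1.9466] w 0.16696791977994993
```

View pics/side10o.png

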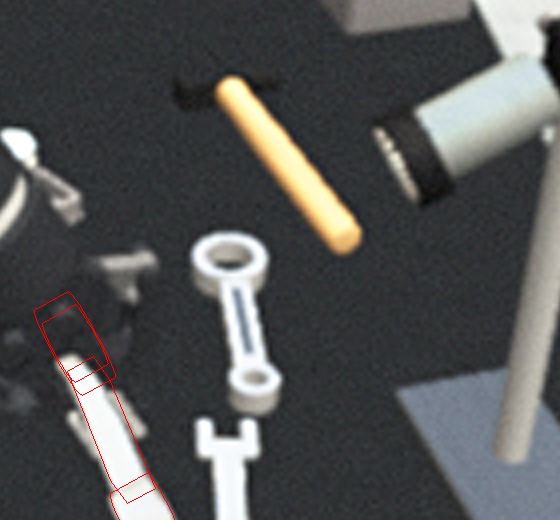

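View pics/top10o.png

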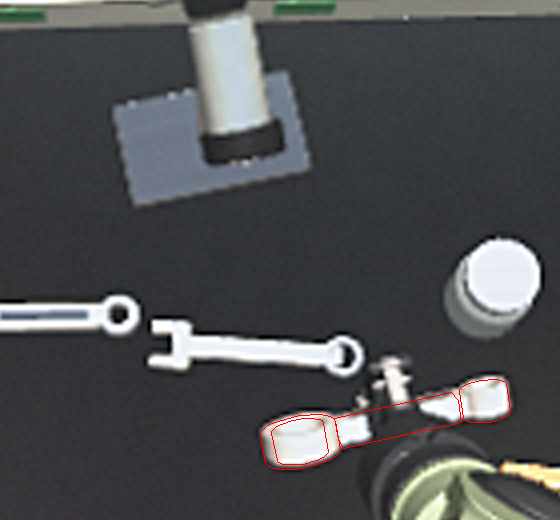

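The tilted overlay matches too, which confirms the offset lies along the tool. Moving in to the view spot.

```bash
python3 - <<'E'
from fin import *
print(bot.move_linear(list(tcp(0)),speed=.08,until_force=10));bot.wait(.5);st("view");print("want",tcp(0));shots("11")
E
```

```text
False
view t 29.85 p [ 0.6491 -0.1095  0.1487] F [ 0.2887  0.783  -2.7233] w 0.1625882177901705
want [ 0.6491 -0.1094  0.1487]
```

View pics/side11o.png

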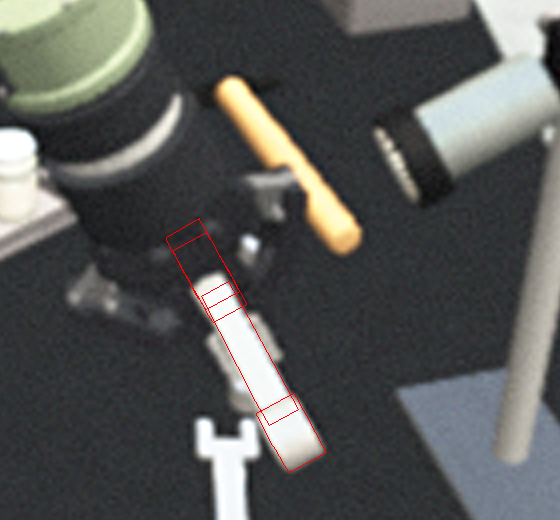

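View pics/top11o.png

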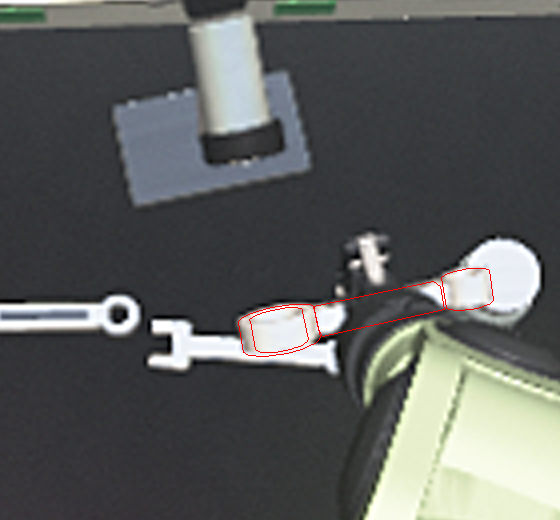

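The rod sits as modelled. The weakest number is the lens pitch (25° stated, 27° from the free fit), so I'll average more pictures and refit the camera head.

```bash
python3 - <<'E'
from h import *
for n in C:
    m=np.mean([bot.camera(n).astype(float) for _ in range(12)],0)[:,:,::-1]; np.save(f"pics/avg_{n}.npy",m)
    x,y,w,h=(285,75,80,85) if n=="top" else (370,120,90,80)
    cv2.imwrite(f"pics/avg_{n}.png",cv2.resize(m[y:y+h,x:x+w].astype(np.float32),None,fx=7,fy=7,interpolation=cv2.INTER_CUBIC))
print(bot.read_clock())
E
sed -e 's#cv2.imread(f"pics/{n}0.png").astype(float)#np.load(f"pics/avg_{n}.npy")#' cf3.py > cf4.py; python3 cf4.py
```

```text
31.15
[10.3628 27.8891] [ 0.7203 -0.0373  0.2518  0.1809  0.4868  0.0199] rms 0.4124991677410194
side bar [-0.5 -0.4 -0.2 -0.3 -0.3 -0.2 -0.   0.1  0.1 -0.  -0.1 -0.   0.3  0. ]
side ring [0. 0. 0. 0.]
side bar [-0.3 -0.3 -0.5 -0.5 -0.4 -0.4 -0.6 -0.9 -0.7  0.8 -1.   1.1  1.3 -0. ]
side ring [0.3 0.1 0.  0.5]
side front [ 0.  -0.2 -0.3 -0.5 -0.2 -0.1 -0.1 -0.   0.1  0.4  0.6  0.5  0.7  0.7
  0.2  0.5  0.3]
top bar [ 0.6  0.8  1.   0.6  0.1  0.1  0.2 -0.2 -0.1  0.1 -0.3 -0.1  0.4 -0.5]
top ring [ 0.3  0.4 -0.   0.1]
top bar [ 0.6  0.5  0.3 -0.   0.5  0.2 -0.  -0.   0.3  0.  -0.1  0.4  0.3  0.3]
top ring [ 0.1 -0.1 -0.2 -0. ]
top front [-0.3 -0.4 -0.3 -0.4 -0.2  0.4  0.3  0.1 -0.  -0.2  0.4  0.2 -0.5 -0.4
 -0.5 -0.7]
view [ 0.616  -0.0564  0.1956]
[10.4956 25.0052] [ 0.7195 -0.0376  0.2536  0.1832  0.4364  0.0201] rms 0.4402008910406302
side bar [-0.2 -0.2 -0.1 -0.2 -0.3 -0.3 -0.3 -0.2 -0.1 -0.4  0.6 -0.3 -0.3 -0. ]
side ring [0. 0. 0. 0.]
side bar [-0.4 -0.3 -0.3 -0.2 -0.2 -0.2 -0.2 -0.3 -0.3 -0.  -0.4 -0.8  1.3 -0. ]
side ring [-0.4 -0.4 -0.3  0.1]
side front [-0.2 -0.1  0.1  0.3  0.5  0.5  0.3  0.5  0.5  0.7  1.   1.   0.6  0.4
  0.7  0.3  0. ]
top bar [ 0.6  0.8  1.   0.6  0.2  0.1  0.2 -0.2  0.   0.2 -0.2 -0.1  0.6 -0.4]
top ring [ 0.1  0.3 -0.1 -0.1]
top bar [ 0.7  0.6  0.4  0.2  0.6  0.3  0.1 -0.   0.3 -0.   0.   0.4  0.3  0.3]
top ring [ 0.2  0.1 -0.1  0.2]
top front [-0.5 -0.7 -0.6 -0.7 -0.5  0.  -0.3 -0.3 -0.5 -0.6 -0.  -0.3 -0.7 -0.8
 -0.9 -1. ]
view [ 0.6126 -0.0574  0.2029]
nan[ WARN:0@8.988] global loadsave.cpp:1063 imwrite_ Unsupported depth image for selected encoder is fallbacked to CV_8U.
```

View pics/avg_side.png

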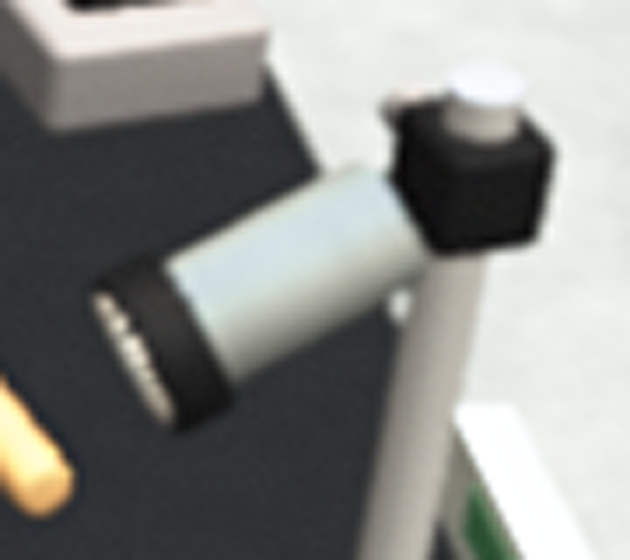

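View pics/avg_top.png

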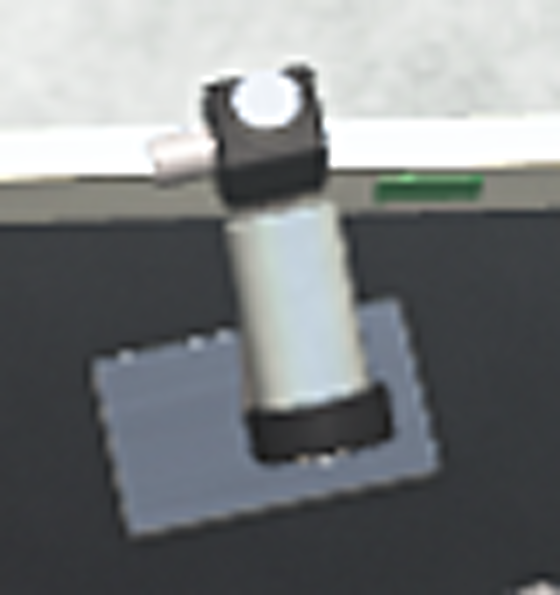

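With the averaged pictures, the barrel edges in the side view are flat at a 25° pitch, so I'll use 25° and make a correction of about 1 mm and 0.5°. After that, a final check of the whole scene.

```bash
sed -i 's/A=np.radians(11);P=np.radians(25.5);V=.*/A=np.radians(10.8);P=np.radians(25.0);V=np.array([.6135,-.0577,.2025])/' fin.py; python3 - <<'E'
from fin import *
Q=min((quat(-cz,s*cx) for s in(1,-1)),key=lambda q:-abs(np.dot(q,bot.read_tool_rot())))
bot.move_linear(list(tcp(0)),speed=.02,rotation=Q);bot.wait(.7);st("view");print("want",tcp(0));shots("12")
R=Ro.from_quat(np.roll(bot.read_tool_rot(),-1)).as_matrix();print(R, -cz,cx, np.array(bot.read_moment()))
E
```

```text
view t 32.1 p [ 0.6485 -0.1091  0.1495] F [-0.3273  0.3237 -3.7787] w 0.16826354734117338
want [ 0.6485 -0.1091  0.1495]
[[ 0.8903  0.4151 -0.1874]
 [ 0.1698  0.0792  0.9823]
 [ 0.4226 -0.9063 -0.    ]] [ 0.4151  0.0792 -0.9063] [0.8903 0.1698 0.4226] [-0.1336  0.6671 -0.044 ]
```

View pics/side12.png

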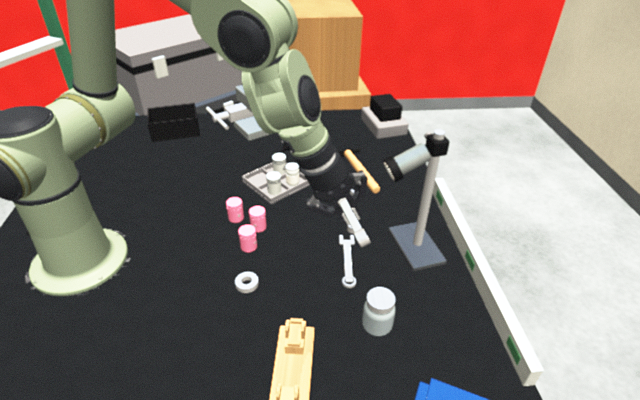

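View pics/side12o.png

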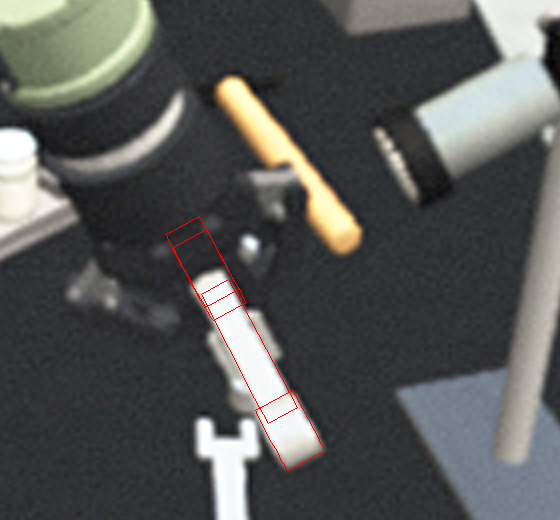

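View pics/top12o.png

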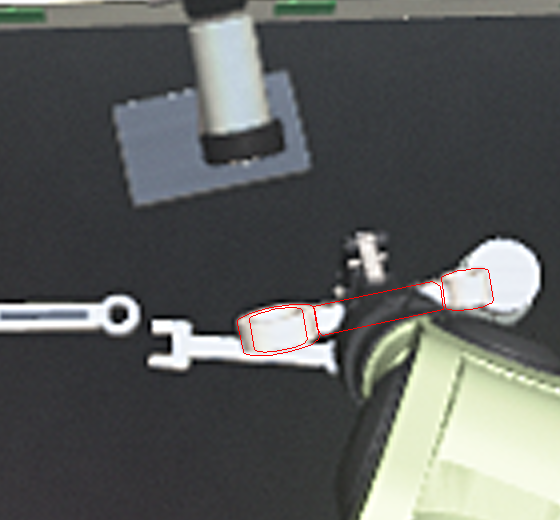

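View pics/top12.png

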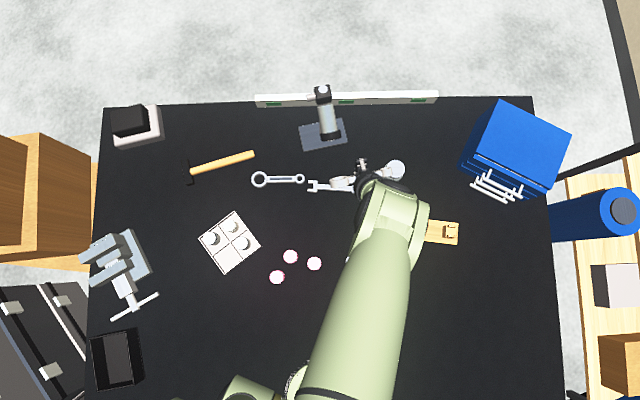

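```bash
python3 - <<'E'
from h import *
print(bot.close_job())
E
```

```text
the job is handed in; nothing more can be done
None
```

I put both pistons away upright in their own tray cells, then lifted the rod and handed the job in with its big eye held in front of the camera. It took 32 s of the 66 s allowed.

- **Pistons:** they stand in cell0 and cell3, next to the tin in cell1; the last top and side pictures show all three. The pink look-alikes and everything else I could see was where it started.
- **First grasp missed:** the gripper closed above the piston without touching anything. A light touch on the bare bench showed the real fingertips are about 38 mm behind the reported TCP. I corrected for that from then on, and the overlays in the tilted pose confirmed it.
- **Rod:** the eye is held at about (0.6135, -0.0577, 0.2025) m. The rod is level and tilted 25° to face the lens, and its model overlay agrees with the pictures to about 1 px, or 2–3 mm. I saw no bump to the camera stand.
- **What disagreed:**
  - The side and top cameras differ by 2–3 mm in x.
  - A free fit of the lens pitch gave 27–28°. I used 25°, because the barrel's edges in the averaged side pictures fit it and it matches the description.
  - If the pitch really is nearer 28°, the eye sits roughly 7 mm high and the face is about 3° off square.
  - In the side view the gripper hid the big eye, so its position there comes from the rod model, not from seeing it directly.

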